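# Refit the inspection cover of a dust box

## Robot

A 6-joint arm with a two-finger parallel gripper is mounted at the origin on a cart in front of the work surface, level with it; the furniture and walls round the work are solid. World frame = base frame: x ahead of the robot, y to its left, z up, the work surface at z = 0. Lengths are in m, angles in rad, forces in N, time in s.
With the tool pointing down it reaches from about 0.35 to 0.8 m from the base axis. Payload 7.3 kg.
Tool frame: the origin (TCP) lies between the finger pads; the fingertips stand 25 mm ahead of it and the grasp point (between the pads) lies 6 mm ahead of it (r.tip_extent is the distance from the TCP to the fingertips, in m); z points along the fingers, y is the direction in which the jaws open and shut (so a half turn about z gives the same grasp; the last joint's range is limited). The gripper opens to 85 mm and grips with 20 to 120 N. Pads are 22 mm wide; open, the fingers measure 114 mm over their backs; the gripper's body (76 mm by 85 mm) begins 54 mm behind the grasp point. The pads swing forward as they close: fully open they stand 13 mm farther back than shut.
Start: joints at [1.059, 0.342, 1.524, -0, 1.275, -0.146], TCP at [0.188, 0.49, 0.256] pointing down, gripper open.
Joint ranges: [-2.53, 2.53], [-0.77, 2.02], [0.04, 2.7], [-1, 4.14], [0.28, 2.66], [-3.11, 3.11]. Speed limits (rad/s): [2.57, 2.57, 3.14, 3.14, 3.14, 3.14].

## Interface

Orientations are given as a unit quaternion [x, y, z, w].
In Python, from workcell import r, command_gripper, optics gives the robot as it stands. The module is installed in compiled form; this text tells all that it offers. Calls block until the motion is done:
- r.reach(position, orientation): joint-space move of the TCP to a pose.
- r.move_straight(position, orientation=None, speed=0.15, max_force=None): straight line of the TCP; orientation=None keeps the orientation; speed is the mean speed in m/s. With max_force (N) it stops when the force on the tool has changed by that much, and returns True; else False.
- r.movej(angles): joint-space move.
- command_gripper(opening, force=None): finger opening in m; force is the grip in N (None keeps the last); returns when the fingers have stopped.
- r.hold(seconds).
- r.solve_ik(position, orientation): joint angles nearest the present ones, or None.
- r.read_state(): the state.
- optics.get_image(name): name is "scene" or "top" or "wrist"; returns (picture, depth): 480x640x3 uint8, red, green, blue; 480x640 float32, m along the optical axis (not along the pixel's ray), 0 where there is no reading.
- optics.camera_model(name): a dict with "K" (3x3 intrinsics, pixels), "k1" (the pictures are not rectified: a ray, as slopes to the right and down, at radius r is drawn at 1 + k1 r^2 times it, then the intrinsics apply), "R" (3x3) and "t" (3): a world point X has camera coordinates R X + t; the wrist camera has in their place "tool_from_camera" (4x4, takes a point from camera to tool coordinates, whose origin is the TCP and whose axes are the flange's). Camera axes: x right, y down, z forward; pixel columns grow to the right and rows downward; lengths in m; the calibration is good to about 2 mm. A picture is of the moment at which its call begins: read the wrist's pose just before it. camera_model takes no time and is no camera call.
A pose or a line that the arm cannot do raises r.PlanningError and nothing moves.
- r.finish_job(): hands the job in, once; it reports no verdict.
The state is a dict: "time_s": time; "joint_positions": joint angles; "dq": joint speeds; "tau": joint torques, N m; "eef_pos": TCP position; "eef_rot": TCP orientation; "contact_force": force on the tool from outside, world axes, zero at the start; "torque": the same for the moment, N m; "grip_width": finger opening in m.
Only numpy, scipy, OpenCV 4.12 (cv2) and the standard library are available. Lean on these libraries where they do the work, as an engineer would, in place of code of your own. Each camera call takes 0.05 s, during which the arm holds its last target.

## Task

Refit the blue cover inside the grey dust box: it is longer than the opening, so carry it by its bar handle, tip its end nearest the robot in under the deep near lip, then lower it flat onto the inner ledges. Then slide it gently away under the far lip until you feel it meet the stiff interlock plunger hidden there, and push that plunger in by 4 mm, about half its travel, without ramming it onto its stops. Let go and leave the bottle and thread spool where they stand.

Things in the scene. Friction and masses are not known exactly. Their poses are not given: they have to be found in the camera images.
- dust_box: Grey metal box fixed to the bench, 280 (x) x 144 (y) x 68 mm, open on top. Origin on the bench under the opening's centre; z up, x along the long side, away from the robot (yaw within 0.25 rad). Opening 170 mm in x (-85 to +85), 124 mm in y between plain side walls. Inside, black rubber ledges (give 0.1 mm/N) run all round, tops 40 mm above the bench. Lips cover them at the two x ends only.
- near_lip (a point): Middle of the near lip's free edge, on its upper face (box x -85, y 0, z 68 mm). Both lips are 4 mm thick, underside 64 mm above the bench, so a slot 24 mm high is left above the ledge. The near slot runs 50 mm back under this lip and is empty.
- far_lip (a point): Middle of the far lip's free edge, on its upper face (box x +85, y 0, z 68 mm). The far slot is 40 mm deep and holds the interlock plunger, a brass block 40 mm wide standing on the ledge. A black interlock housing on this lip reaches 80 mm above the bench; a duct collar sticks out 9 mm at the box's far end.
- cover: Loose blue steel plate 204 (x) x 116 (y) x 6 mm, about 0.45 kg, flat on the bench, handle up, ends alike. Origin: centre of its underside; z up. Its x is within 0.35 rad of straight ahead. Across its middle a black bar handle: 14 mm thick (x), 90 mm long (y), flat faces 26 to 58 mm above the underside, on two posts at y +-36 mm.
- interlock (a joint): How far the plunger in the far slot is pushed in (away from the robot), m: 0 at the start. It takes about 8 N to push and stays where left; hard stops beside it meet the cover at 0.008. Its free face stands 8 to 20 mm beyond the far lip's edge, different each time and out of sight: find it by feel. Home is 2.5 to 6.5 mm in; more means it was overdriven. Over 35 N on the box fails.
- bottle: White squeeze bottle with a red cap, 68 mm in diameter, 170 mm tall, upright on the bench behind the cover; origin at the centre of its underside. Leave alone. (Right of the box a shoe sole on a block, with a glue brush standing on it up to 330 mm, is fixed: keep the arm clear.)
- spool: Thread spool, brown thread, 40 mm in diameter, 50 mm tall, upright behind the gap between box and cover; origin at the centre of its underside. Leave alone.

How it is judged:
On the way:
1. the cover lies flat on the ledges inside the box, below the lips, with the interlock plunger not yet pushed (z of cover in the frame of dust_box between 0.037 and 0.043 m and y of cover in the frame of dust_box between -0.008 and 0.008 m and x of cover in the frame of dust_box between -0.04 and 0.01 m and angle between cover's own z axis and vertical below 0.04 rad and value of joint interlock below 0.0015 m), for 0.1 s.
At the end, for the whole second after the job is handed in: The cover rests still and flat (0.03 rad) on the box's ledges (origin 40 mm up, within 2.5 mm), within 8 mm of the box's middle line and -12 to +13 mm along it from the opening's centre, both ends under the lips, with the interlock plunger pushed in 2.5 to 6.5 mm (z of cover in the frame of dust_box between 0.0375 and 0.0425 m and y of cover in the frame of dust_box between -0.008 and 0.008 m and x of cover in the frame of dust_box between -0.012 and 0.013 m and angle between cover's own z axis and vertical below 0.03 rad and value of joint interlock between 0.0025 and 0.0065 m and linear speed of cover below 0.01 m/s); the robot touches nothing.
It fails at once if the cover is pressed against the box or its interlock with more than 35 N (contact force between cover and dust_box above 35 N).
It fails at once if the bottle is moved more than 20 mm or tipped (distance of bottle from where it was at the start of the episode above 0.02 m or angle between bottle's own z axis and vertical above 0.3 rad).
It fails at once if the thread spool is moved more than 20 mm or tipped (distance of spool from where it was at the start of the episode above 0.02 m or angle between spool's own z axis and vertical above 0.3 rad).
It also fails if it takes over 64 s, if anything falls off the work surface, if the arm or the gripper's body presses on something with over 40 N, if the wrist force passes 120 N, or if a joint passes its speed limit or range.

## Working session

There is one attempt and no reset: what is moved stays moved. The work goes in short steps, each a Python script; the robot and the scene stay as the last script left them, time stands still between calls to the robot, and variables do not carry over. Pictures are saved under pics/ and viewed, and the job is handed in when it is done.

```bash
mkdir -p pics; ls; python3 - <<'E'
from workcell import r, command_gripper, optics
import cv2,numpy as np
for n in ["scene","top"]:
    im,d=optics.get_image(n)
    cv2.imwrite(f"pics/{n}0.png",im[:,:,::-1]); np.savez(f"{n}0.npz",im=im,d=d)
    m=optics.camera_model(n); print(n,{k:np.round(np.array(v),4).tolist() for k,v in m.items()})
print(optics.camera_model("wrist"))
print(r.read_state(), r.tip_extent)
E
```

```text
pics
scene {'K': [[572.6533, 0.0, 319.6834], [0.0, 572.6533, 237.1604], [0.0, 0.0, 1.0]], 'k1': -0.1532, 'R': [[0.6352, -0.7724, 0.001], [-0.3985, -0.3288, -0.8562], [0.6616, 0.5435, -0.5166]], 't': [-0.3233, 0.3491, 0.4589]}
top {'K': [[530.7828, 0.0, 323.8698], [0.0, 530.7828, 242.2669], [0.0, 0.0, 1.0]], 'k1': -0.1323, 'R': [[-0.0219, -0.9995, -0.0225], [-0.9944, 0.0241, -0.1026], [0.1031, 0.0202, -0.9945]], 't': [0.1188, 0.5963, 0.8797]}
{'K': array([[396.28705248,   0.        , 319.62040671],
       [  0.        , 396.28705248, 233.7884796 ],
       [  0.        ,   0.        ,   1.        ]]), 'k1': -0.08566132743906243, 'tool_from_camera': array([[ 6.27811101e-04, -9.52448470e-01, -3.04699061e-01,
         7.80534014e-02],
       [ 9.99999800e-01,  5.74709406e-04,  2.63964979e-04,
        -1.65777817e-04],
       [-7.62996243e-05, -3.04699165e-01,  9.52448640e-01,
        -1.17252727e-01],
       [ 0.00000000e+00,  0.00000000e+00,  0.00000000e+00,
         1.00000000e+00]])}
{'time_s': 0.1, 'joint_positions': array([ 1.05899639e+00,  3.42626655e-01,  1.52495805e+00,  1.78491081e-05,
        1.27539817e+00, -1.46011900e-01]), 'dq': array([ 0.00126632, -0.00240815, -0.00264869, -0.00033111, -0.00098105,
       -0.00025981]), 'tau': array([ 2.10804810e-04, -4.34448874e+01, -2.46486479e+01, -2.59625658e-04,
        4.61262069e-03,  2.08584765e-05]), 'eef_pos': array([0.18759753, 0.48997619, 0.25569637]), 'eef_rot': array([ 1.81878597e-01,  9.83320748e-01, -6.55092904e-04, -2.32604774e-04]), 'contact_force': array([ 0.27057799, -0.27074447, -0.24752645]), 'torque': array([-0.00826744, -0.00715259,  0.02780583]), 'grip_width': 0.0854928828077768} 0.025
```

View pics/scene0.png

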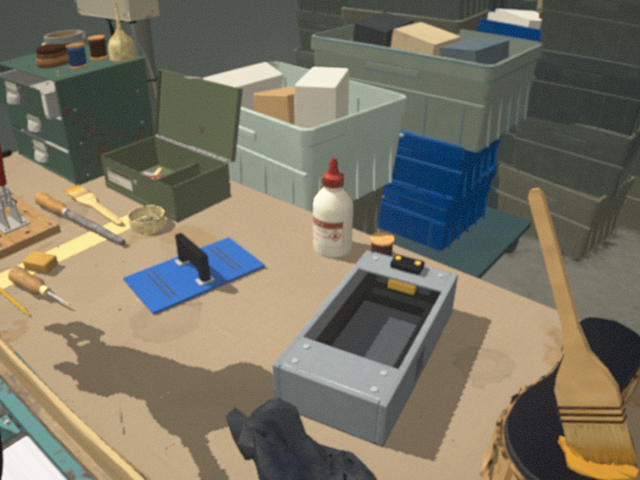

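View pics/top0.png

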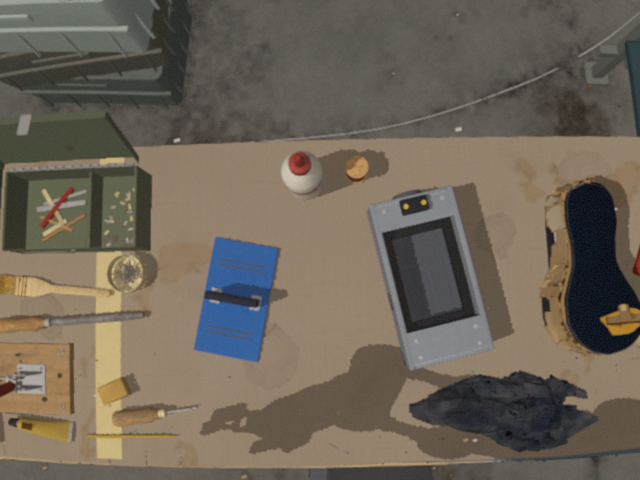

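```bash
cat > h.py <<'E'
import numpy as np, cv2
from workcell import r, command_gripper, optics
from scipy.spatial.transform import Rotation as Ro
def rays(m,uv):
    uv=np.asarray(uv,float); K=np.array(m["K"]); k=m["k1"]
    xd=(uv-[K[0,2],K[1,2]])/[K[0,0],K[1,1]]
    x=xd.copy()
    for _ in range(20): x=xd/(1+k*(x**2).sum(-1,keepdims=True))
    return np.concatenate([x,np.ones(x.shape[:-1]+(1,))],-1)
def ext(name,T=None):
    m=optics.camera_model(name)
    if name=="wrist":
        A=T@np.array(m["tool_from_camera"]); return m,A[:3,:3],A[:3,3]
    R=np.array(m["R"]);t=np.array(m["t"]); return m,R.T,-R.T@t
def cloud(name,d,T=None):
    m,R,c=ext(name,T)
    v,u=np.mgrid[0:d.shape[0],0:d.shape[1]]
    p=rays(m,np.stack([u,v],-1))*d[...,None]
    return p@R.T+c
def onplane(name,uv,z,T=None):
    m,R,c=ext(name,T)
    q=rays(m,np.atleast_2d(uv))@R.T
    return c+q*((z-c[2])/q[:,2:3])
def toolT(s=None):
    s=s or r.read_state(); T=np.eye(4);T[:3,:3]=Ro.from_quat(s["eef_rot"]).as_matrix();T[:3,3]=s["eef_pos"];return T
E
cat > a.py <<'E'
from h import *
for n in ["top","scene"]:
    z=np.load(f"{n}0.npz"); im=z["im"];d=z["d"]; P=cloud(n,d)
    hsv=cv2.cvtColor(im,cv2.COLOR_RGB2HSV)
    inw=(P[...,0]>.2)&(P[...,0]<.9)&(P[...,1]<.5)&(P[...,1]>-.4)&(d>0)
    tab=inw&(abs(P[...,2])<.02)
    print(n,"table z",np.median(P[tab][:,2]))
    blue=(hsv[...,0]>100)&(hsv[...,0]<125)&(hsv[...,1]>150)&inw
    blue=cv2.morphologyEx(blue.astype(np.uint8),cv2.MORPH_OPEN,np.ones((3,3)))
    nl,l,st,_=cv2.connectedComponentsWithStats(blue)
    k=1+np.argmax(st[1:,4]); mk=(l==k)
    cs,_=cv2.findContours(mk.astype(np.uint8),cv2.RETR_EXTERNAL,cv2.CHAIN_APPROX_NONE)
    c=max(cs,key=cv2.contourArea)[:,0]
    print("blue z",np.median(P[mk][:,2]))
    W=onplane(n,c,0.006); rect=cv2.minAreaRect((W[:,:2]*1000).astype(np.float32)); print("cover",rect)
    # handle: z in .045-.07 near cover
    cc=np.array(rect[0])/1000
    hm=inw&(np.hypot(P[...,0]-cc[0],P[...,1]-cc[1])<.08)&(P[...,2]>.045)&(P[...,2]<.075)
    q=P[hm]; print("handle",len(q),q.mean(0), cv2.minAreaRect((q[:,:2]*1000).astype(np.float32)))
    # box
    bm=inw&(P[...,2]>.06)&(P[...,2]<.076)&(P[...,1]<.05)&(P[...,1]>-.3)&(hsv[...,1]<70)
    q=P[bm]; print("box z",np.median(q[:,2]),cv2.minAreaRect((q[:,:2]*1000).astype(np.float32)))
    # bottle/spool
    for lo,hi in [(.035,.06),(.1,.14),(.15,.18)]:
        m=inw&(P[...,2]>lo)&(P[...,2]<hi)&(P[...,0]>.6)&(P[...,1]>-.05)&(P[...,1]<.25)
        nn,l,st,ce=cv2.connectedComponentsWithStats(m.astype(np.uint8))
        for i in range(1,nn):
            if st[i,4]>30: q=P[l==i]; print(lo,st[i,4],ce[i],q.min(0).round(3),q.max(0).round(3))
E
python3 a.py
```

```text
top table z 0.0003664651582176992
blue z 0.0062902251606873905
cover ((456.64410400390625, 273.027587890625), (112.34684753417969, 100.15687561035156), 78.69026184082031)
handle 446 [0.50615615 0.26388862 0.0577923 ] ((506.0674743652344, 263.0263977050781), (90.95533752441406, 14.177656173706055), 78.9278335571289)
box z 0.06792664860594211 ((488.61907958984375, -136.19711303710938), (397.3115234375, 318.6542053222656), 1.7365186214447021)
0.035 432 [356.25       166.53009259] [0.706 0.026 0.035] [0.746 0.066 0.055]
0.035 96 [306.375  192.1875] [0.678 0.107 0.035] [0.702 0.168 0.059]
0.035 57 [400.52631579 194.96491228] [ 0.67  -0.039  0.04 ] [ 0.68  -0.015  0.06 ]
0.035 47 [371.72340426 223.9787234 ] [0.6   0.017 0.035] [0.654 0.029 0.059]
0.035 279 [398.62724014 232.65232975] [ 0.601 -0.05   0.035] [0.624 0.006 0.044]
0.1 596 [301.45134228 172.33724832] [0.682 0.11  0.1  ] [0.742 0.167 0.14 ]
0.15 100 [297.74 159.9 ] [0.705 0.132 0.15 ] [0.719 0.147 0.175]
scene table z 0.001678018132438397
blue z 0.008021027813370996
cover ((457.8811950683594, 271.5315856933594), (114.80558013916016, 107.59307861328125), 78.78958129882812)
handle 453 [0.49948596 0.25576034 0.05565633] ((502.83929443359375, 260.8999938964844), (90.97235107421875, 15.322324752807617), 79.68849182128906)
box z 0.06931223425518984 ((481.34088134765625, -84.47039031982422), (391.53912353515625, 149.51583862304688), 13.489212989807129)
0.035 501 [332.17365269 233.16167665] [0.675 0.103 0.035] [0.73 0.16 0.06]
0.035 397 [381.87405542 241.54156171] [0.704 0.025 0.035] [0.745 0.064 0.054]
0.035 872 [377.71100917 285.41055046] [ 0.6   -0.05   0.035] [0.644 0.015 0.059]
0.1 690 [332.6115942  193.46231884] [0.68  0.108 0.1  ] [0.734 0.166 0.14 ]
0.15 126 [333.01587302 165.49206349] [0.702 0.13  0.15 ] [0.716 0.146 0.172]
```

```bash
cat > b.py <<'E'
from h import *
for n,seed in [("top",(410,355)),("scene",(330,390))]:
    z=np.load(f"{n}0.npz"); im=z["im"];d=z["d"]; P=cloud(n,d)
    hsv=cv2.cvtColor(im,cv2.COLOR_RGB2HSV)
    off=0 if n=="top" else .0015
    inw=(P[...,0]>.2)&(P[...,0]<.9)&(P[...,1]<.5)&(P[...,1]>-.4)&(d>0)
    blue=(hsv[...,0]>100)&(hsv[...,0]<125)&(hsv[...,1]>150)&inw&(P[...,2]<.015+off)
    blue=cv2.morphologyEx(blue.astype(np.uint8),cv2.MORPH_OPEN,np.ones((3,3)))
    c=np.argwhere(blue)[:,::-1]
    W=onplane(n,c,0.006); h=cv2.convexHull((W[:,:2]*1000).astype(np.float32)); print("cover",cv2.minAreaRect(h))
    bm=inw&(P[...,2]>.062+off)&(P[...,2]<.074+off)
    _,l=cv2.connectedComponents(bm.astype(np.uint8),connectivity=4)
    k=l[seed[1],seed[0]]; mk=(l==k)
    vis=im.copy(); vis[mk]=[255,0,0]; vis[blue>0]=[0,255,0]; cv2.imwrite(f"pics/mask_{n}.png",vis[:,:,::-1])
    print(mk.sum(), np.median(P[mk][:,2]))
    W=onplane(n,np.argwhere(mk)[:,::-1],0.068); print("box",cv2.minAreaRect(cv2.convexHull((W[:,:2]*1000).astype(np.float32))))
    cs,hi=cv2.findContours(mk.astype(np.uint8),cv2.RETR_CCOMP,cv2.CHAIN_APPROX_NONE)
    for c,hh in zip(cs,hi[0]):
        if hh[3]>=0 and len(c)>60:
            W=onplane(n,c[:,0],0.068); print("hole",cv2.minAreaRect((W[:,:2]*1000).astype(np.float32)))
E
python3 b.py
```

```text
cover ((505.4664001464844, 263.1988220214844), (112.35250854492188, 199.69500732421875), 78.64445495605469)
6665 0.0680079770238391
box ((535.0731201171875, -70.54607391357422), (281.0904235839844, 145.4892120361328), 12.31489086151123)
hole ((538.9170532226562, -68.93319702148438), (173.48312377929688, 128.5003204345703), 12.429491996765137)
hole ((654.406982421875, -46.96928787231445), (29.72454071044922, 50.39812088012695), 12.856388092041016)
cover ((503.5089416503906, 262.5240783691406), (114.77706909179688, 200.6927490234375), 78.83860778808594)
296460 0.002269182815975157
box ((1725.91162109375, 971.8626708984375), (3698.361328125, 4504.6533203125), 39.87174606323242)
hole ((317.6918640136719, -105.48932647705078), (33.66022872924805, 82.12396240234375), 14.937446594238281)
hole ((534.0479736328125, -71.96188354492188), (291.143310546875, 148.39813232421875), 12.196915626525879)
hole ((696.3694458007812, 125.88291931152344), (50.80013656616211, 69.61433410644531), 39.567970275878906)
hole ((647.6150512695312, 432.78973388671875), (101.32438659667969, 167.94833374023438), 60.191490173339844)
```

View pics/mask_top.png

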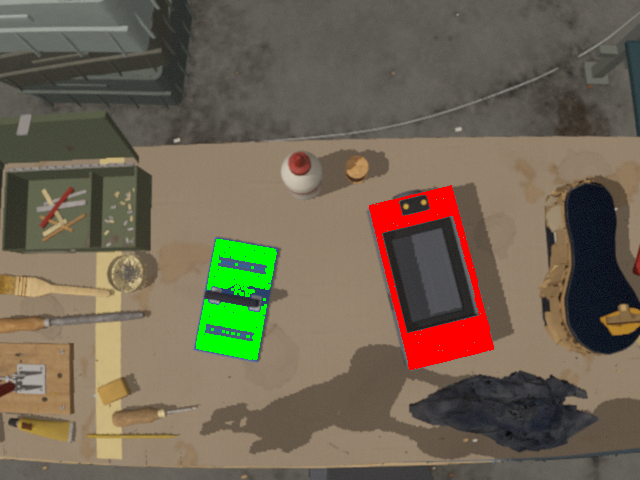

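```bash
cat >> h.py <<'E'
BOX=np.array([.5394,-.0692,0]); BYAW=0.2155
COV=np.array([.5058,.2631,0]); CYAW=np.deg2rad(-11.2)
SG=1
HT=0.050
def tcp(cpos,Rc,dz=0.0):
    """cover origin pose -> tcp position, quat"""
    Rt=Rc@np.array([[0,SG,0],[SG,0,0],[0,0,-1.]])
    return np.asarray(cpos)+Rc@np.array([0,0,HT+dz]), Ro.from_matrix(Rt).as_quat()
def boxpose(x,z,th=0,y=0):
    """cover pose in box frame: x,z of NEAR BOTTOM CORNER, th tilt near end down"""
    Rb=Ro.from_euler('z',BYAW).as_matrix()
    Rl=Ro.from_euler('y',-th).as_matrix()   # x axis tips up
    c=np.array([x,y,z])+Rl@np.array([.102,0,0])
    return BOX+Rb@c, Rb@Rl
def inbox(s,off=None):
    """cover pose in box frame from tcp state"""
    T=toolT(s); R=T[:3,:3]@np.array([[0,SG,0],[SG,0,0],[0,0,-1.]]).T
    p=T[:3,3]-R@np.array([0,0,HT])
    Rb=Ro.from_euler('z',BYAW).as_matrix()
    e=Ro.from_matrix(Rb.T@R).as_euler('ZYX')
    return Rb.T@(p-BOX),e
E
python3 - <<'E'
import h
from h import *
for SGN in (1,-1):
    h.SG=SGN
    Rc=Ro.from_euler('z',CYAW).as_matrix()
    for pp in [tcp(COV,Rc,.1),tcp(COV,Rc),tcp(COV+[0,0,.15],Rc),tcp(*boxpose(-.078,.11,.235)),tcp(*boxpose(-.127,.0425,.235)),tcp(*boxpose(-.127,.04)),tcp(*boxpose(-.1,.04))]:
        q=r.solve_ik(*pp); print(SGN,pp[0].round(3),None if q is None else np.round(q,2))
E
```

```text
1 [0.506 0.263 0.15 ] [ 0.35  0.53  1.54 -0.    1.07  0.54]
1 [0.506 0.263 0.05 ] [ 0.35  0.66  1.63 -0.    0.85  0.54]
1 [0.506 0.263 0.2  ] [ 0.35  0.47  1.48 -0.    1.19  0.54]
1 [ 0.549 -0.067  0.182] [-0.32  0.36  1.74  0.16  0.84 -0.63]
1 [ 0.501 -0.078  0.115] [-0.38  0.39  1.93  0.22  0.63 -0.77]
1 [ 0.515 -0.075  0.09 ] [-0.29  0.53  1.75 -0.    0.87 -0.51]
1 [ 0.541 -0.069  0.09 ] [-0.27  0.57  1.67 -0.    0.9  -0.48]
-1 [0.506 0.263 0.15 ] [ 0.35  0.53  1.54 -0.    1.07 -2.6 ]
-1 [0.506 0.263 0.05 ] [ 0.35  0.66  1.63 -0.    0.85 -2.6 ]
-1 [0.506 0.263 0.2  ] [ 0.35  0.47  1.48 -0.    1.19 -2.6 ]
-1 [ 0.549 -0.067  0.182] [-0.32  0.36  1.74  0.16  0.84  2.51]
-1 [ 0.501 -0.078  0.115] [-0.38  0.39  1.93  0.22  0.63  2.38]
-1 [ 0.515 -0.075  0.09 ] [-0.29  0.53  1.75 -0.    0.87  2.63]
-1 [ 0.541 -0.069  0.09 ] [-0.27  0.57  1.67 -0.    0.9   2.66]
```

```bash
python3 - <<'E'
from h import *
Rc=Ro.from_euler('z',CYAW).as_matrix()
p,q=tcp(COV,Rc,.13); r.reach(p,q)
s=r.read_state(); im,d=optics.get_image("wrist"); cv2.imwrite("pics/w1.png",im[:,:,::-1])
P=cloud("wrist",d,toolT(s)); hsv=cv2.cvtColor(im,cv2.COLOR_RGB2HSV)
n="wrist"
hm=(d>0)&(P[...,2]>.05)&(P[...,2]<.068)&(np.hypot(P[...,0]-COV[0],P[...,1]-COV[1])<.08)
hp=P[hm]; print(len(hp),np.median(hp[:,2]),cv2.minAreaRect((hp[:,:2]*1000).astype(np.float32)))
b=(hsv[...,0]>100)&(hsv[...,0]<125)&(hsv[...,1]>150)&(P[...,2]<.015)&(d>0)
print("platez",np.median(P[b][:,2]),cv2.minAreaRect(cv2.convexHull((P[b][:,:2]*1000).astype(np.float32))))
print(s["eef_pos"],p,s["time_s"])
E
```

```text
2907 0.05727863866731628 ((505.8415832519531, 263.5438537597656), (89.88006591796875, 13.85567569732666), 78.55956268310547)
platez 0.005613507586546468 ((505.89630126953125, 263.23553466796875), (114.73900604248047, 202.28965759277344), 78.73038482666016)
[0.50524827 0.26405965 0.18029289] [0.5058 0.2631 0.18  ] 1.575
```

View pics/w1.png

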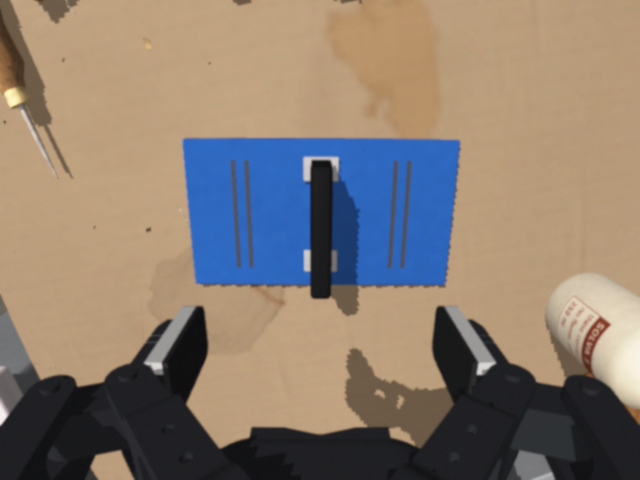

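The wrist picture shows the cover with its handle at (320, 228), midway between the open fingers. It agrees with the top camera, with cover yaw about -11.3°. Next: grasp and lift.

```bash
sed -i 's/^COV=.*/COV=np.array([.5059,.2634,0]); CYAW=np.deg2rad(-11.3)/' h.py; python3 - <<'E'
from h import *
Rc=Ro.from_euler('z',CYAW).as_matrix()
p,q=tcp(COV,Rc)
print(r.move_straight(p,q,speed=.12,max_force=15)); print(r.read_state()["eef_pos"],p)
command_gripper(0.0,90)
s=r.read_state(); print(s["grip_width"],s["contact_force"],s["eef_pos"],s["time_s"])
print(r.move_straight(p+[0,0,.12],q,speed=.12))
s=r.read_state(); print(s["grip_width"],s["contact_force"],s["eef_pos"],s["time_s"])
E
```

```text
False
[0.50636411 0.26362283 0.05072525] [0.5059 0.2634 0.05  ]
0.012723891115837183 [-1.64686439 -0.51442629  4.42800558] [0.50590707 0.26346388 0.0502754 ] 3.5167
False
0.01260432153474074 [ 0.42615617 -0.10779379 -5.70618374] [0.50535241 0.26318841 0.1690031 ] 4.6667
```

```bash
python3 - <<'E'
from h import *
p,q=tcp(*boxpose(-.076,.105,.235)); r.reach(p,q)
s=r.read_state(); print(s["time_s"],s["eef_pos"],p,s["contact_force"],s["grip_width"]); print(inbox(s))
for n in ["wrist","top","scene"]:
    s=r.read_state(); im,d=optics.get_image(n); cv2.imwrite(f"pics/{n}2.png",im[:,:,::-1]); np.savez(f"{n}2.npz",im=im,d=d,T=toolT(s))
E
```

```text
5.925 [ 0.55055116 -0.06604067  0.17708182] [ 0.55068706 -0.06672927  0.1773757 ] [ 0.45831508  0.08955999 -5.41904382] 0.012946913065866776
(array([0.02317011, 0.0007465 , 0.12844637]), array([-6.70712312e-05, -2.34160064e-01,  9.10771842e-04]))
```

View pics/wrist2.png

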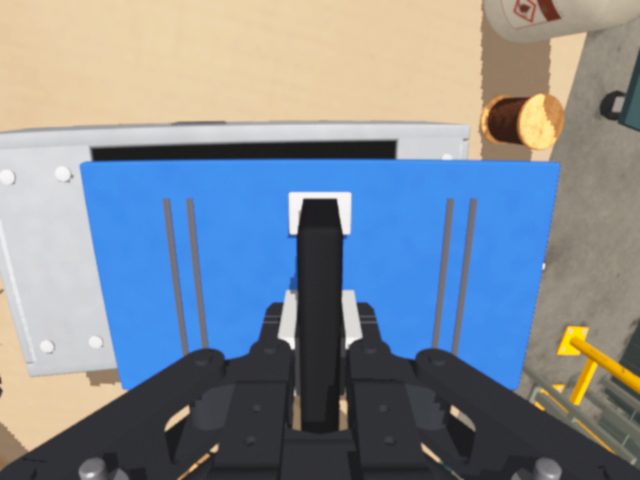

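View pics/top2.png

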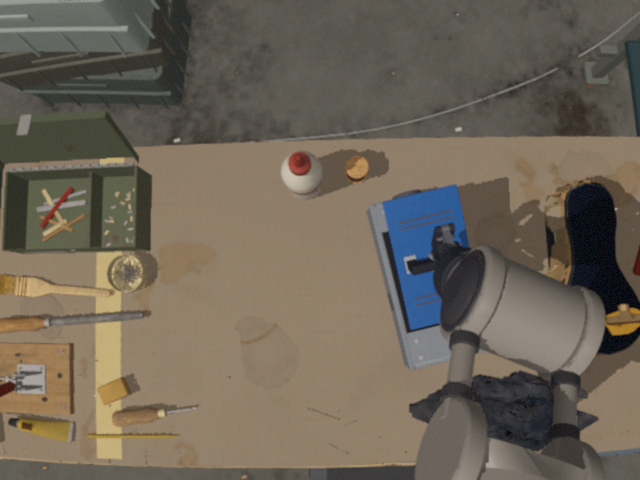

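View pics/scene2.png

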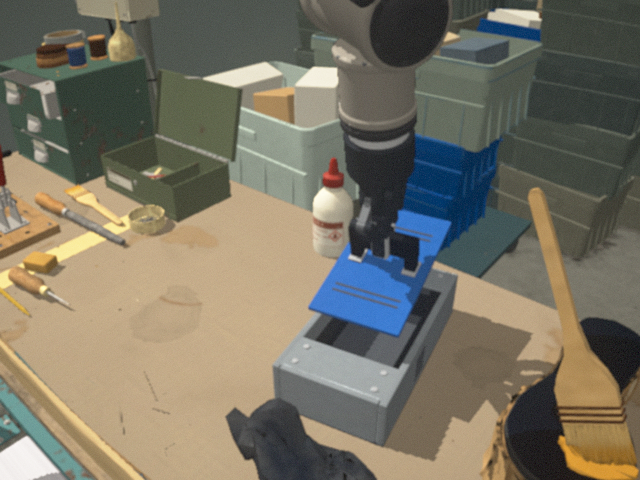

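```bash
python3 - <<'E'
from h import *
Rb=Ro.from_euler('z',BYAW).as_matrix()
for n in ["wrist","top","scene"]:
    f=np.load(n+"2.npz"); im,d,T=f["im"],f["d"],f["T"]
    P=cloud(n,d,T); hsv=cv2.cvtColor(im,cv2.COLOR_RGB2HSV)
    B=(P-BOX)@Rb
    off=0.0015 if n=="scene" else 0
    m=(d>0)&(abs(B[...,2]-.068-off)<.004)&(hsv[...,1]<60)&(abs(B[...,0])<.16)&(abs(B[...,1])<.09)
    q=B[m]; print(n,"top z",np.median(q[:,2]),len(q))
    def bins(ax,sel,lab):
        other=1-ax; o=[]
        for c in np.arange(-.14,.14,.01):
            k=q[(abs(q[:,other]-c)<.003)&sel(q)]
            if len(k)>4: o.append((round(c*1000),round(k[:,ax].min()*1000,1),round(k[:,ax].max()*1000,1)))
        print(lab,o)
    bins(1,lambda q:(q[:,1]>.05)&(abs(q[:,0])<.135),"left wall y(min,max) vs x")
    bins(0,lambda q:(q[:,0]<-.05)&(abs(q[:,1])<.055),"near lip x(min,max) vs y")
    # cover
    Rc=T[:3,:3]@np.array([[0,1,0],[1,0,0],[0,0,-1.]]).T; o=T[:3,3]-Rc@np.array([0,0,HT])
    C=(P-o)@Rc
    b=(hsv[...,0]>100)&(hsv[...,0]<125)&(hsv[...,1]>130)&(d>0)&(abs(C[...,2]-.006)<.012)&(abs(C[...,0])<.12)&(abs(C[...,1])<.08)
    c=C[b]; A=np.c_[c[:,:2],np.ones(len(c))]; k=np.linalg.lstsq(A,c[:,2],rcond=None)[0]
    print("cover top plane z=",k[2],"slopes",k[:2], "x",np.percentile(c[:,0],[.05,99.95]),"y",np.percentile(c[:,1],[.05,99.95]))
    print("left edge y vs x",[(round(x*1000),round(c[abs(c[:,0]-x)<.003][:,1].max()*1000,1)) for x in np.arange(-.09,.1,.03) if (abs(c[:,0]-x)<.003).sum()>4])
E
```

```text
wrist top z 0.0676276146859967 30199
left wall y(min,max) vs x [(-130, np.float64(50.0), np.float64(70.5)), (-120, np.float64(50.0), np.float64(70.6)), (-110, np.float64(50.1), np.float64(70.6)), (-100, np.float64(50.0), np.float64(70.4)), (-90, np.float64(50.2), np.float64(70.1)), (-80, np.float64(60.8), np.float64(70.6)), (-70, np.float64(60.3), np.float64(70.6)), (-60, np.float64(60.6), np.float64(70.5)), (-50, np.float64(60.6), np.float64(70.2)), (-40, np.float64(60.2), np.float64(70.4)), (-30, np.float64(60.0), np.float64(70.1)), (-20, np.float64(60.7), np.float64(69.9)), (-10, np.float64(60.4), np.float64(70.2)), (0, np.float64(60.2), np.float64(70.5)), (10, np.float64(60.5), np.float64(70.4)), (20, np.float64(60.3), np.float64(70.3)), (30, np.float64(60.1), np.float64(70.2)), (40, np.float64(60.4), np.float64(70.1)), (50, np.float64(60.2), np.float64(70.0)), (60, np.float64(60.1), np.float64(70.0)), (70, np.float64(60.7), np.float64(70.0)), (80, np.float64(60.5), np.float64(70.4)), (90, np.float64(50.0), np.float64(70.4)), (100, np.float64(50.1), np.float64(69.9)), (110, np.fl
[... 3473 characters left out ...]
), np.float64(-85.3)), (-20, np.float64(-146.8), np.float64(-85.5)), (-10, np.float64(-146.8), np.float64(-84.4)), (0, np.float64(-146.7), np.float64(-85.2)), (10, np.float64(-146.4), np.float64(-85.8)), (20, np.float64(-146.0), np.float64(-85.8)), (30, np.float64(-146.0), np.float64(-83.6)), (40, np.float64(-146.4), np.float64(-86.1)), (50, np.float64(-146.2), np.float64(-84.7))]
cover top plane z= 0.007237824131459519 slopes [-0.00200806 -0.00266966] x [-0.10331725  0.10146263] y [-0.05856569  0.05708952]
left edge y vs x [(-90, np.float64(55.9)), (-60, np.float64(56.2)), (-30, np.float64(56.8)), (0, np.float64(57.3)), (30, np.float64(-37.0)), (60, np.float64(6.6)), (90, np.float64(15.4))]
```

```bash
sed -i 's/^BOX=.*/BOX=np.array([.5394+.001*np.sin(.2155),-.0692-.001*np.cos(.2155),0]); BYAW=0.2150/' h.py; python3 - <<'E'
from h import *
def go(x,z,th,sp,mf):
    p,q=tcp(*boxpose(x,z,th)); st=r.move_straight(p,q,speed=sp,max_force=mf)
    s=r.read_state(); print((x,z,th),st,round(s["time_s"],2),s["contact_force"].round(1),s["torque"].round(2),inbox(s)[0].round(4),inbox(s)[1].round(4),s["grip_width"].round(4)); return st
ok=not go(-.076,.0425,.235,.06,8)
if ok: ok=not go(-.100,.0425,.235,.04,8)
if ok: ok=not go(-.127,.0425,.235,.04,8)
for n in ["wrist","scene"]:
    s=r.read_state(); im,d=optics.get_image(n); cv2.imwrite(f"pics/{n}3.png",im[:,:,::-1]); np.savez(f"{n}3.npz",im=im,d=d,T=toolT(s))
E
```

```text
Traceback (most recent call last):
AttributeError: 'float' object has no attribute 'round'
```

```bash
cat >> h.py <<'E'
def rep(lab=""):
    s=r.read_state(); a,b=inbox(s); print(lab,round(s["time_s"],2),np.round(s["contact_force"],1),np.round(s["torque"],2),np.round(a*1000,1),np.round(b,4),round(s["grip_width"],4)); return s
def go(x,z,th,sp,mf):
    p,q=tcp(*boxpose(x,z,th)); st=r.move_straight(p,q,speed=sp,max_force=mf)
    rep(((x,z,th),st)); return st
E
python3 - <<'E'
from h import *
rep()
ok=not go(-.076,.0425,.235,.06,8)
if ok: ok=not go(-.100,.0425,.235,.04,8)
if ok: ok=not go(-.127,.0425,.235,.04,8)
for n in ["wrist","scene"]:
    s=r.read_state(); im,d=optics.get_image(n); cv2.imwrite(f"pics/{n}3.png",im[:,:,::-1]); np.savez(f"{n}3.npz",im=im,d=d,T=toolT(s))
E
```

```text
7.27 [-0.7  0.1 -5.4] [-0.1   0.36  0.01] [23.5 -0.2 66.7] [ 1.000e-04 -2.359e-01 -5.000e-04] 0.0128
((-0.076, 0.0425, 0.235), False) 7.52 [-0.3 -0.  -4.8] [-0.08  0.37  0.03] [23.3 -0.1 66.5] [ 1.000e-04 -2.355e-01 -3.000e-04] 0.0133
((-0.1, 0.0425, 0.235), False) 8.27 [-0.   0.4 -5.2] [-0.07  0.31  0.01] [-0.6 -0.2 66.4] [-2.000e-04 -2.355e-01 -3.000e-04] 0.0126
((-0.127, 0.0425, 0.235), False) 9.09 [-0.1  0.1 -5.2] [-0.13  0.35 -0.01] [-27.6  -0.2  66.4] [-1.000e-04 -2.355e-01 -3.000e-04] 0.0126
```

View pics/wrist3.png

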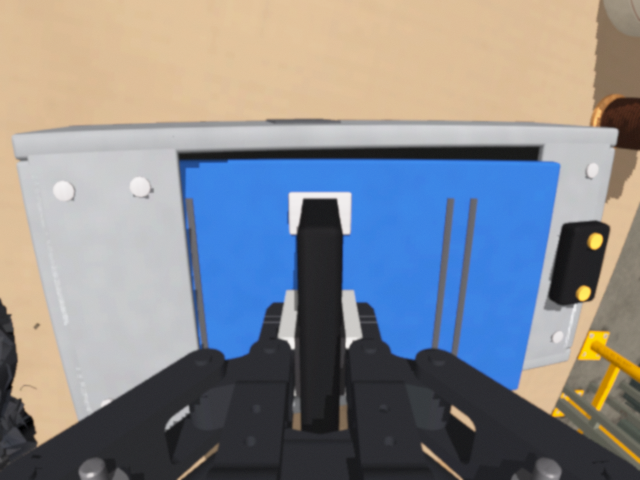

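View pics/scene3.png

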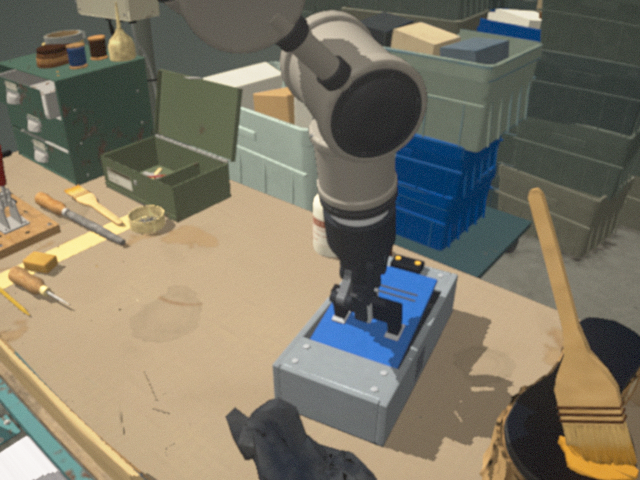

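The near end is under the near lip: the plate is hidden left of column 182 in the wrist view. Contact forces are about zero. Next I lower it flat in steps, with a force guard.

```bash
python3 - <<'E'
from h import *
rep()
ok=True
for th,z in [(.18,.0425),(.12,.0425),(.06,.0425),(.0,.0425)]:
    if ok: ok=not go(-.127,z,th,.03,6)
if ok: go(-.127,.0385,0,.006,4)
r.hold(.2); rep("hold")
s=r.read_state(); im,d=optics.get_image("wrist"); cv2.imwrite("pics/wrist4.png",im[:,:,::-1]); np.savez("wrist4.npz",im=im,d=d,T=toolT(s))
E
```

```text
9.19 [ 0.9  0.2 -4.7] [-0.08  0.33 -0.01] [-27.6  -0.1  66.3] [ 1.000e-04 -2.353e-01 -2.000e-04] 0.013
((-0.127, 0.0425, 0.18), False) 9.55 [ 0.2 -1.  -5.2] [-0.07  0.3   0.02] [-26.3   0.2  60.6] [ 0.0007 -0.1806  0.0002] 0.0128
((-0.127, 0.0425, 0.12), False) 9.93 [-1.   0.7 -5.3] [-0.09  0.2   0.  ] [-25.7   0.2  54.6] [ 0.0004 -0.1208  0.0003] 0.0128
((-0.127, 0.0425, 0.06), False) 10.3 [ 0.3 -0.1 -4.6] [0.  0.1 0. ] [-25.2   0.2  48.5] [ 0.0004 -0.0608  0.0003] 0.0128
((-0.127, 0.0425, 0.0), False) 10.68 [ 0.4  0.  -5.9] [-0.    0.01 -0.01] [-25.    0.1  42.4] [ 0.0004 -0.0008  0.0003] 0.0127
((-0.127, 0.0385, 0), True) 11.2 [ 1.6 -0.2  2.3] [-0.06 -0.13  0.04] [-25.1  -0.   39.5] [-0.0002 -0.0001  0.    ] 0.0127
hold 11.4 [2.5 0.2 4.7] [-0.08 -0.38  0.02] [-25.2  -0.   39.2] [-0.0001  0.0003  0.0001] 0.0127
```

View pics/wrist4.png

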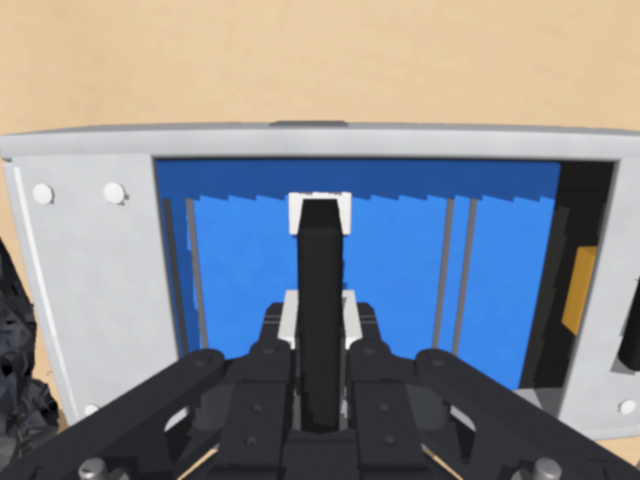

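```bash
cat >> h.py <<'E'
UX=np.array([np.cos(BYAW),np.sin(BYAW),0])
def fx(n=3):
    F=[];X=[]
    for _ in range(n):
        r.hold(.02); s=r.read_state(); F.append(s["contact_force"]); X.append(inbox(s)[0])
    F=np.mean(F,0);X=np.mean(X,0); return F@UX,F[2],X*1000,s["time_s"]
E
python3 - <<'E'
from h import *
s=r.read_state(); p0,q0=tcp(*boxpose(-.127,.0402,0))
r.move_straight(p0,q0,speed=.01); print(fx(5))
p1,_=tcp(*boxpose(-.1125,.0402,0))
print(r.move_straight(p1,q0,speed=.012,max_force=10)); print(fx(5)); rep()
E
```

```text
(np.float64(1.3313775017120122), np.float64(-1.4469718291250953), array([-25.18491053,   0.04755858,  39.88868572]), 11.9083)
False
(np.float64(-0.49148941093428905), np.float64(-4.0527245315378), array([-1.03991859e+01,  3.43111716e-02,  4.01831475e+01]), 13.35)
 13.35 [-0.6  0.  -4.2] [0.04 0.13 0.04] [-10.4   0.   40.2] [-0.     -0.0002  0.    ] 0.0128
```

```bash
python3 - <<'E'
from h import *
_,q0=tcp(*boxpose(-.127,.0402,0))
base=fx(4)[0]; x=-.1125; L=[]
while x<-.095:
    x+=.0005
    p,_=tcp(*boxpose(x,.0402,0)); st=r.move_straight(p,q0,speed=.006,max_force=14)
    f,fz,X,t=fx(2); L.append((round((x+.102)*1000,1),round(X[0],2),round(f,1),round(fz,1),st,round(t,2)))
    if f-base<-5.5 or st: break
print(base)
for l in L: print(l)
E
```

```text
-0.14312209245929178
(-10.0, np.float64(-9.91), np.float64(-0.9), np.float64(-4.0), False, 13.7)
(-9.5, np.float64(-9.43), np.float64(0.7), np.float64(-4.2), False, 13.98)
(-9.0, np.float64(-8.93), np.float64(-0.2), np.float64(-4.4), False, 14.27)
(-8.5, np.float64(-8.47), np.float64(-0.2), np.float64(-3.7), False, 14.55)
(-8.0, np.float64(-8.31), np.float64(-2.6), np.float64(-2.8), False, 14.83)
(-7.5, np.float64(-8.35), np.float64(-5.1), np.float64(-1.4), False, 15.12)
(-7.0, np.float64(-8.35), np.float64(-6.9), np.float64(-0.5), False, 15.4)
```

```bash
python3 - <<'E'
from h import *
_,q0=tcp(*boxpose(-.127,.0402,0))
x=-.109; L=[]; xc=-8.34
while x<-.095:
    x+=.0004
    p,_=tcp(*boxpose(x,.0402,0)); st=r.move_straight(p,q0,speed=.005,max_force=10)
    f,fz,X,t=fx(2); L.append((round((x+.102)*1000,1),round(X[0],2),round(X[2],2),round(f,1),round(fz,1),st,round(t,2)))
    if X[0]>xc+3.9 or f<-18 or st: break
for l in L: print(*l)
rep()
E
```

```text
-6.6 -8.21 40.15 -8.2 0.3 False 15.68
-6.2 -7.87 40.16 -9.1 1.0 False 15.97
-5.8 -7.5 40.17 -8.5 1.4 False 16.25
-5.4 -7.12 40.17 -8.8 0.5 False 16.53
-5.0 -6.72 40.16 -8.6 1.5 False 16.82
-4.6 -6.31 40.16 -8.9 0.8 False 17.1
-4.2 -5.91 40.18 -8.5 1.4 False 17.38
-3.8 -5.52 40.18 -8.8 1.0 False 17.67
-3.4 -5.12 40.16 -8.8 2.0 False 17.95
-3.0 -4.71 40.17 -8.5 1.3 False 18.23
-2.6 -4.3 40.18 -9.3 0.4 False 18.52
 18.52 [-9.1 -2.4  0.5] [-0.43  1.   -0.08] [-4.3  0.2 40.2] [0.     0.0033 0.0007] 0.0127
```

```bash
python3 - <<'E'
from h import *
_,q0=tcp(*boxpose(-.127,.0402,0))
p,_=tcp(*boxpose(-.1062,.0402,0)); r.move_straight(p,q0,speed=.006); print(fx(3))
command_gripper(.05); rep()
r.move_straight(p+[0,0,.12],q0,speed=.1); rep()
for n in ["wrist","top","scene"]:
    s=r.read_state(); im,d=optics.get_image(n); cv2.imwrite(f"pics/{n}5.png",im[:,:,::-1]); np.savez(f"{n}5.npz",im=im,d=d,T=toolT(s))
Rb=Ro.from_euler('z',BYAW).as_matrix()
for n in ["wrist","top","scene"]:
    f=np.load(n+"5.npz"); im,d,T=f["im"],f["d"],f["T"]
    P=cloud(n,d,T); hsv=cv2.cvtColor(im,cv2.COLOR_RGB2HSV); B=(P-BOX)@Rb
    m=(d>0)&(hsv[...,0]>100)&(hsv[...,0]<125)&(hsv[...,1]>130)&(abs(B[...,0])<.09)&(abs(B[...,1])<.062)&(B[...,2]<.07)
    c=B[m]; A=np.c_[c[:,:2],np.ones(len(c))]; k=np.linalg.lstsq(A,c[:,2],rcond=None)[0]
    hm=(d>0)&(B[...,2]>.09)&(B[...,2]<.104)&(abs(B[...,0])<.04)&(abs(B[...,1])<.06)
    print(n,len(c),"top z",k.round(4), "handle",cv2.minAreaRect((B[hm][:,:2]*1000).astype(np.float32)) if hm.sum()>20 else None)
E
```

```text
(np.float64(-3.0843189768465025), np.float64(-2.944699339960876), array([-4.24468374e+00,  1.80597134e-02,  4.01757150e+01]), 18.9833)
 19.43 [-0.1  0.2  0.7] [-0.01 -0.07 -0.04] [-3.9 -0.1 40.5] [ 0.     -0.0008 -0.0004] 0.0501
 20.77 [-0.2 -0.4 -0.1] [-0.    0.01  0.03] [ -4.6   0.2 159.5] [0.     0.0012 0.0006] 0.0501
wrist 31435 top z [-0.0004  0.0002  0.045 ] handle ((-4.392271995544434, 0.32209014892578125), (89.63037872314453, 14.024259567260742), 89.99198913574219)
top 3738 top z [0.0002 0.0008 0.0456] handle ((-5.403504371643066, 20.20123863220215), (13.875328063964844, 51.236228942871094), 0.09914090484380722)
scene 3826 top z [0.0003 0.0018 0.0474] handle ((-6.268876075744629, -0.04433441162109375), (16.248104095458984, 90.31588745117188), 1.0205000638961792)
```

View pics/wrist5.png

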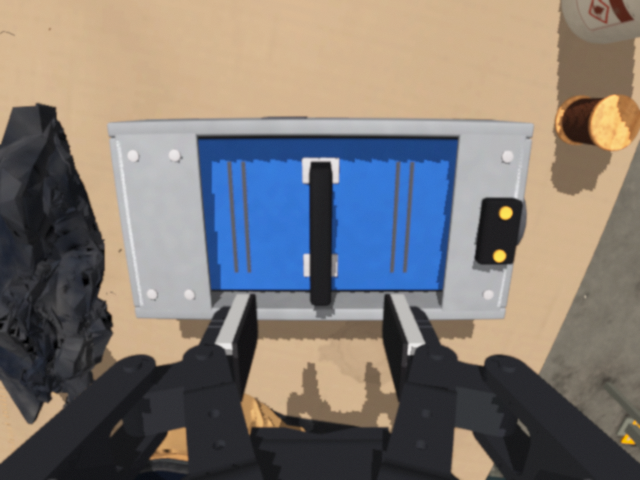

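View pics/scene5.png

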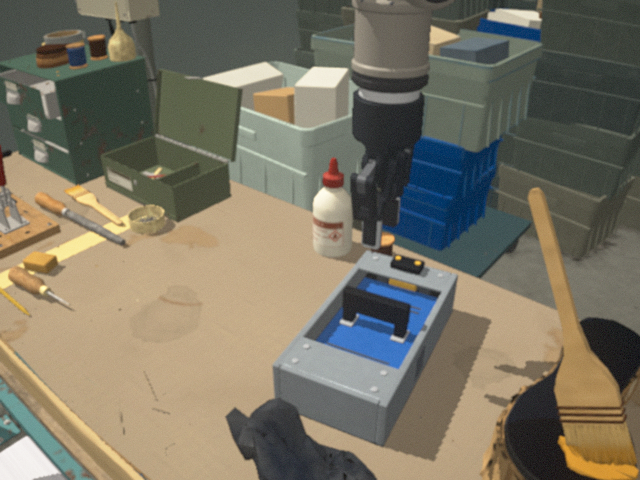

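```bash
python3 - <<'E'
from h import *
rep(); print(r.finish_job())
E
```

```text
20.93 [-0.1  0.2  0.4] [ 0.02  0.02 -0.  ] [-4.500e+00  1.000e-01  1.596e+02] [-0.      0.001   0.0006] 0.0496
the job is handed in; nothing more can be done
None
```

I refitted the cover and handed the job in at about 21 s of the 64 s allowed; the system reports no verdict, so the result rests on my own checks. I gripped the cover by its handle, tipped its near end under the near lip, and lowered it flat onto the ledges. I then slid it away from the robot until I felt the plunger, pushed, let go and rose clear.

**Plunger:** it met the cover at cover x ≈ -8.3 mm in the box frame. The force settled at 8.5–9 N, and I pushed 4.0 mm by the measured tool position. I never felt the hard stops, and the push on the box stayed near 9 N.

**Cover after release:**

| Check | Wrist camera | Allowed |
|---|---|---|
| Cover x | -4.4 mm | -12 to +13 mm |
| Cover y | +0.3 mm | ±8 mm |
| Top face height | 45.0 mm (46 expected) | 43.5 to 48.5 mm |
| Tilt | under 0.001 rad | 0.03 rad |

**Neighbours:** the bottle and spool stand where they were, judged from the pictures.

**Disagreements:**
- The scene camera put the cover at x -6.3 mm and its top face at 47.4 mm. It reads about 1.5 mm high everywhere.
- The top camera gave x -5.4 mm. Its y for the handle (20 mm) is not usable, because only part of the handle was visible.

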